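# Gauge a fired mill shell and sort it

## Task

Take the stoneware shell that lies in the rack's front lane (the lane nearer the robot), lay it in the cradle and let go to take a fresh hold around its body, and try it on the horizontal gauge pin: slide it on, open end first, without forcing, until it stops. If it goes fully home against the flange, put it in the square wooden tray; if it stops at the step of the pin, put it in the round dish. Set it down rather than drop it, and leave the shell in the back lane, the mug, the travel cup and the brush alone.

Things in the scene. Friction and masses are not known exactly. Their poses are not given: they have to be found in the camera images.
- shell_a: Cream stoneware mill shell: a plain open tube, outside diameter 54 mm, 64 mm long, two thin grey lines, 120 to 240 g. Of the two shells one has a 41 mm bore and fits the gauge, the other 35 mm and is tight; which lies in which lane varies. It lies on its side along its lane, up to 4 mm off the lane's middle. Origin: centre of the tube; local y runs along the bore.
- shell_b: Cream stoneware mill shell: a plain open tube, outside diameter 54 mm, 64 mm long, two thin grey lines, 120 to 240 g. Of the two shells one has a 41 mm bore and fits the gauge, the other 35 mm and is tight; which lies in which lane varies. It lies on its side along its lane, up to 4 mm off the lane's middle. Origin: centre of the tube; local y runs along the bore.
- rack: Fixed plywood rack, base 150 x 100 x 12 mm. Two lanes along local y, open at both ends, with walls 8 mm thick, 64 mm long (as a shell) and 46 mm high above the base, 59.5 mm apart: no room for fingers beside a shell; take it by its end faces, near the top. Origin: centre of the underside. Local -x side is nearer the robot (yaw within 0.3 rad).
- lane_front (a point): Centre of the floor of the front lane (nearer the robot), 12 mm above the table. The shell to be tested lies here, its axis 27 mm above this point.
- lane_back (a point): Centre of the floor of the back lane (farther from the robot); the other shell waits here and stays.
- cradle: Fixed low cradle: a cork pad 90 x 90 mm, 8 mm thick, with two rails along local y, 70 mm long, 5 mm high, at local x = +-20 mm, 34 mm clear between them. A shell lying between them (axis along local y, shell axis 27 mm above the pad) does not roll and can be grasped across its diameter. Origin: centre of the underside.
- cradle_in (a point): Centre of the top of the cork pad, between the rails, 8 mm above the table; same axes as the cradle.
- gauge: Fixed gauge: base 110 x 100 mm, grey post 50 mm wide, 101 mm high, round flange (62 mm) and from it a level steel pin along local +y, axis 85 mm above the table. From the flange the pin is 38 mm thick for 60 mm (last 2.5 mm chamfered: the step), then 28 mm thick for 25 mm, tip chamfered. Origin: on the table below the centre of the flange face.
- gauge_stop (a point): Centre of the flange's face, on the pin's axis, 85 mm above the table; axes as the gauge, local +y points out along the pin. A shell fully home has its centre 32 mm from here along +y; a tight shell stops at the step with its centre about 91 mm from here.
- gauge_tip (a point): Free end of the pin on its axis, 85 mm from the flange face.
- tray: Fixed square wooden tray for shells that fit, 170 x 170 mm outside, walls 6 mm thick, 30 mm high, floor about 6 mm thick; origin: centre of the underside. Tray and dish may have changed places.
- dish: Fixed round dark stoneware dish for shells that do not fit, 176 mm across the rim, 140 mm at the foot, 30 mm high, wall 5 mm, floor about 5 mm thick; origin: centre of the underside.
- mug: Bystander: glazed mug, 84 mm diameter, 75 mm high, standing. Origin: centre of the underside.
- travel_cup: Bystander: tall travel cup with a dark lid, up to 82 mm diameter, 127 mm high, standing. Origin: centre of the underside.
- brush: Bystander: hand brush lying on the table. Origin: underside of its middle.
There are look-alikes about, which are no part of the job. Leave any green look-alike of the shell_b alone. There is more than one size of the tray; the job needs the smaller.

How it is judged:
By the outcome, as a careful person would: the job done as asked, in the order asked, and still so for the second after the job is handed in, with the robot touching nothing.
It also fails if it takes over 54 s, if anything falls off the work surface, if the arm or the gripper's body presses on something with over 40 N, if the wrist force passes 120 N, or if a joint passes its speed limit or range.

## Robot

A 6-joint arm with a two-finger parallel gripper is mounted at the origin on the work surface. World frame = base frame: x ahead of the robot, y to its left, z up, the work surface at z = 0. Lengths are in m, angles in rad, forces in N, time in s.
With the tool pointing down it reaches from about 0.35 to 0.975 m from the base axis. Payload 4.9 kg.
Tool frame: the origin (TCP) lies midway between the tips of the shut fingers; the grasp point (between the pads) lies 19 mm behind it; z points along the fingers, y is the direction in which the jaws open and shut (so a half turn about z gives the same grasp; the last joint's range is limited). The gripper opens to 85 mm and grips with 20 to 120 N. Pads are 22 mm wide; open, the fingers measure 114 mm over their backs; the gripper's body (76 mm by 85 mm) begins 54 mm behind the grasp point. The pads swing forward as they close: fully open they stand 13 mm farther back than shut.
Start: joints at [-1.285, 0.053, 1.613, -0, 1.476, -0.119], TCP at [0.246, -0.574, 0.231] pointing down, gripper open.
Joint ranges: [-3.01, 3.01], [-1.01, 2.22], [0.06, 2.58], [-1.02, 4.17], [0.09, 2.62], [-3.14, 3.14]. Speed limits (rad/s): [2.57, 2.57, 3.14, 3.14, 3.14, 3.14].

## Interface

Orientations are given as a rotation vector (axis times angle).
In Python, from station import ctrl gives the robot as it stands.
- The arm moves only by the shell command python3 -m jog 'ROWS' [FORCE]. ROWS is JSON, one flat list of numbers, 7 for each row, row after row: the opening, from 0 (shut) to 1 (fully open), then the shift along the tool's x, y, z in m, then the turn, a rotation vector about the tool's x, y, z in degrees. A call has 1 to 10 rows; each row shifts and turns the commanded pose from where the row before left it, along the tool's axes as they then stand; what a row does not reach is not made up. A row lasts 1/8 s, in which the tool goes at most 62.5 mm and 10.7 degrees, less where a joint would pass 70% of its speed; a pose out of reach is approached as far as the arm can. A call with a gripper value outside its range is refused whole. The fingers move at their own pace and stop on an object; FORCE is the grip in N (left out, the last holds). Time passes only in rows, so rows that do not move let the fingers close. It gives the time, the measured TCP pose, the force and the opening at its end, in the units of the state.
- ctrl.get_obs(): the state, without advancing time (a new reading comes with each control period).
- ctrl.get_image(name): name is "scene" or "top" or "wrist"; returns a dict with "image" (480x640x3 uint8, blue, green, red), "camera_matrix" (3x3 intrinsics, pixels), "dist_coeffs" ([k1, k2, p1, p2, k3] as OpenCV has them; the pictures are not rectified), "rvec" (rotation vector, rad) and "tvec" (3), from world to camera coordinates, as OpenCV has them; the wrist camera has in their place "mount" (4x4, takes a point from camera to tool coordinates, whose origin is the TCP and whose axes are the flange's). Camera axes: x right, y down, z forward; pixel columns grow to the right and rows downward; lengths in m; the calibration is good to about 2 mm. A picture is of the moment at which its call begins: read the wrist's pose just before it. There is no depth.
- ctrl.finish_job(): hands the job in, once; it reports no verdict.
Trained networks look in a picture, given as the dict that the camera call returned (one of the last four; its "shot" number tells which), for a name from the list of things; names that differ only in an ending like _2 or _b are one class to them, and where a whole thing is asked for, a point or a joint stands for the part that bears it (a point fixed in the world has none). Each returns a list of dicts, best first, with "p" (0 to 1); they miss things now and then, are a little off and sometimes report something else, mostly with a low value. They report only what shows in the picture. A call takes as long as a camera call. They do not tell look-alikes from the thing itself.
- ctrl.boxes_of(target, picture): "box" ([centre column, centre row, width, height] in pixels, round what is visible of it).
The state is a dict: "t": time; "q": joint angles; "dq": joint speeds; "effort": joint torques, N m; "tool_pos": TCP position; "tool_rot": TCP orientation; "contact_force": force on the tool from outside, world axes, zero at the start; "wrist_torque": the same for the moment, N m; "opening": finger opening in m.
Only numpy, scipy, OpenCV 4.12 (cv2) and the standard library are available. Lean on these libraries where they do the work, as an engineer would, in place of code of your own. Each camera call takes 0.05 s, during which the arm holds its last target. There are 200 camera calls.

## Working session

There is one attempt and no reset: what is moved stays moved. The work goes in short steps, Python scripts to look and compute and a shell command to move; the robot and the scene stay as the last step left them, time stands still between calls to the robot, and variables do not carry over. Pictures are saved under pics/ and viewed, about 8 in all and at most 12, crops included, and the job is handed in when it is done.

```bash
ls; mkdir -p pics
cat > h.py <<'E'
import numpy as np, cv2, json
from station import ctrl
from scipy.spatial.transform import Rotation as R
def ray(im,uv):
    n=cv2.undistortPoints(np.array([[uv]],float),im["camera_matrix"],np.array(im["dist_coeffs"]))[0,0]
    Rm=cv2.Rodrigues(np.array(im["rvec"],float))[0]; t=np.array(im["tvec"],float).ravel()
    return -Rm.T@t, Rm.T@np.array([n[0],n[1],1.])
def at(im,uv,z):
    c,d=ray(im,uv); return c+d*(z-c[2])/d[2]
def proj(im,P):
    return cv2.projectPoints(np.array(P,float).reshape(-1,3),np.array(im["rvec"],float),np.array(im["tvec"],float),im["camera_matrix"],np.array(im["dist_coeffs"]))[0][:,0]
E
python3 - <<'E'
from h import *
for n in ("top","scene"):
    im=ctrl.get_image(n); cv2.imwrite(f"pics/{n}1.png",im["image"])
    print(n, ray(im,(320,240)))
    for k in ["shell_a","rack","cradle","gauge","tray","dish","mug","travel_cup","brush"]:
        for b in ctrl.boxes_of(k,im)[:3]:
            print(k,round(b["p"],2),np.round(b["box"]),np.round(at(im,b["box"][:2],0.03),3))
print(ctrl.get_obs())
E
```

```text
pics
top (array([0.3347114 , 0.08733476, 1.23449105]), array([ 0.14551676, -0.01674103, -0.98923344]))
shell_a 0.93 [239. 226.  29.  22.] [0.545 0.288 0.03 ]
shell_a 0.81 [242. 253.  26.  22.] [0.472 0.277 0.03 ]
shell_a 0.79 [228. 182.  27.  30.] [0.669 0.325 0.03 ]
rack 0.68 [240. 240.  47.  60.] [0.508 0.284 0.03 ]
rack 0.61 [534. 294.  48.  30.] [ 0.38 -0.51  0.03]
rack 0.6 [470. 251.  51.  43.] [ 0.49  -0.341  0.03 ]
cradle 0.7 [314. 254.  38.  36.] [0.472 0.083 0.03 ]
gauge 0.81 [469. 250.  48.  46.] [ 0.494 -0.337  0.03 ]
tray 0.89 [307. 191.  63.  69.] [0.647 0.106 0.03 ]
tray 0.85 [112. 251.  96.  94.] [0.468 0.622 0.03 ]
dish 0.76 [391. 187.  66.  63.] [ 0.665 -0.126  0.03 ]
mug 0.82 [533. 293.  45.  30.] [ 0.383 -0.505  0.03 ]
travel_cup 0.61 [501. 180.  43.  31.] [ 0.691 -0.431  0.03 ]
travel_cup 0.51 [240. 239.  43.  61.] [0.509 0.283 0.03 ]
travel_cup 0.18 [193. 296.  14.  74.] [0.353 0.402 0.03 ]
brush 0.86 [193. 295.  16.  77.] [0.355 0.402 0.03 ]
brush 0.45 [472. 249.  50.  49.] [ 0.498 -0.346  0.03 ]
scene (array([ 1.14080634, -0.70465761,  1.10937322]), array([-0.4
[... 696 characters left out ...]
h 0.73 [344. 183.  44.  24.] [0.367 0.393 0.03 ]
{'t': 1.0, 'q': array([-1.28501791e+00,  5.26670410e-02,  1.61288280e+00,  1.62707152e-05,
        1.47603923e+00, -1.18975108e-01]), 'dq': array([-0.00089075,  0.00055555, -0.00013384,  0.00102435,  0.00049241,
        0.00062469]), 'effort': array([-1.37092302e-04, -3.93691385e+01, -3.70469463e+01, -1.25643296e-04,
        4.61891323e-04, -7.36105736e-07]), 'tool_pos': array([ 0.24613289, -0.57447079,  0.23133431]), 'tool_rot': array([3.07747615e+00, 6.31451505e-01, 2.58235036e-05]), 'contact_force': array([-0.24028689,  0.47734957,  0.19451675]), 'wrist_torque': array([ 0.06777733,  0.02113024, -0.05198311]), 'opening': 0.08574717714351288}
```

View pics/top1.png

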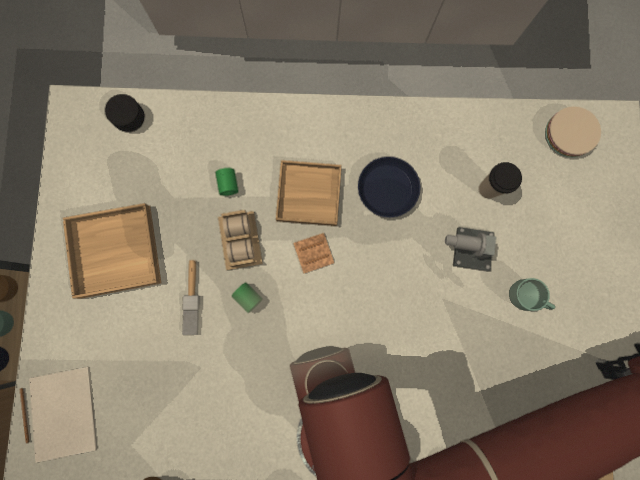

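View pics/scene1.png

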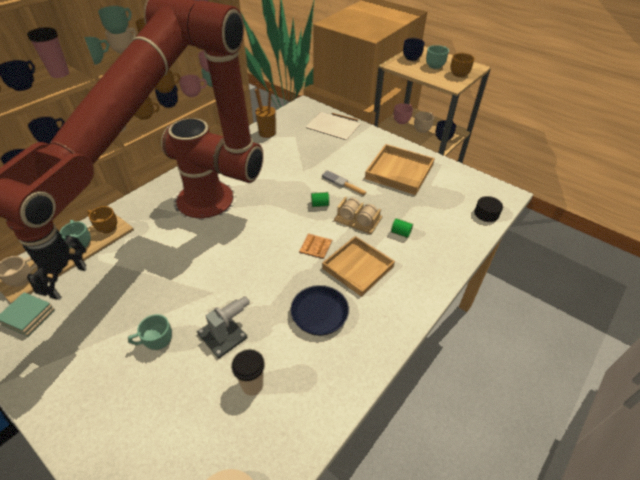

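The top picture shows the rack at (240,240), with the front shell at (241,250) and the back one at (237,225). The cradle is at (314,253), the gauge at (472,248) with its pin pointing left (+y), the small tray at (309,193), the dish at (389,187) and green decoys at (228,182) and (247,297). The scene view agrees. I'll take closer wrist views next.

```bash
cat >> h.py <<'E'
def wrist():
    o=ctrl.get_obs(); im=ctrl.get_image("wrist"); M=np.array(im["mount"])
    T=np.eye(4); T[:3,:3]=R.from_rotvec(o["tool_rot"]).as_matrix(); T[:3,3]=o["tool_pos"]
    C=np.linalg.inv(T@M); im["rvec"]=cv2.Rodrigues(C[:3,:3])[0]; im["tvec"]=C[:3,3]
    return im
def down(yaw_deg):  # tool pointing down, tool x at yaw
    a=np.radians(yaw_deg)/2; return R.from_rotvec(np.pi*np.array([np.cos(a),np.sin(a),0]))
def plan(pos,rot=None,n=None):
    o=ctrl.get_obs(); p=o["tool_pos"]; r=R.from_rotvec(o["tool_rot"]); rot=rot or r
    d=np.array(pos)-p; w=(r.inv()*rot).as_rotvec(degrees=True)
    n=n or int(np.ceil(max(np.linalg.norm(d)/.06,np.linalg.norm(w)/10.5)))
    print("n",n,"turn/row",np.round(w/n,2),"world d",np.round(d,4))
    for i in range(n):
        s=r*R.from_rotvec(w/n*i,degrees=True); print(np.round(s.inv().apply(d/n),4))
E
python3 - <<'E'
from h import *
im=wrist(); print(np.round(im["mount"],3)); print(im["camera_matrix"])
plan((0.42,-0.28,0.36),down(0))
E
```

```text
[[ 0.    -0.955 -0.298  0.077]
 [ 1.     0.    -0.001 -0.001]
 [ 0.001 -0.298  0.955 -0.142]
 [ 0.     0.     0.     1.   ]]
[[366.49403481   0.         316.26189485]
 [  0.         366.49403481 244.70772954]
 [  0.           0.           1.        ]]
n 7 turn/row [-0.    0.    3.31] world d [0.1738 0.2944 0.1287]
[ 0.0394 -0.0289 -0.0184]
[ 0.0377 -0.0311 -0.0184]
[ 0.0358 -0.0332 -0.0184]
[ 0.0338 -0.0352 -0.0184]
[ 0.0317 -0.0371 -0.0184]
[ 0.0295 -0.0389 -0.0184]
[ 0.0272 -0.0406 -0.0184]
```

Run:
```python
from h import *
plan((0.53,-0.27,0.27),down(0),8)
```

```text
n 8 turn/row [-0.   0.   2.9] world d [0.2838 0.3044 0.0387]
[ 0.0476 -0.021  -0.0048]
[ 0.0465 -0.0234 -0.0048]
[ 0.0452 -0.0257 -0.0048]
[ 0.0439 -0.028  -0.0048]
[ 0.0424 -0.0301 -0.0048]
[ 0.0408 -0.0323 -0.0048]
[ 0.0391 -0.0343 -0.0048]
[ 0.0374 -0.0362 -0.0048]
```

```bash
python3 -m jog '[1,0.048,-0.021,-0.005,0,0,2.9, 1,0.047,-0.023,-0.005,0,0,2.9, 1,0.045,-0.026,-0.005,0,0,2.9, 1,0.044,-0.028,-0.005,0,0,2.9, 1,0.042,-0.030,-0.005,0,0,2.9, 1,0.041,-0.032,-0.005,0,0,2.9, 1,0.039,-0.034,-0.005,0,0,2.9, 1,0.037,-0.036,-0.005,0,0,2.9, 1,0,0,0,0,0,0, 1,0,0,0,0,0,0]'
python3 - <<'E'
from h import *
im=wrist(); cv2.imwrite("pics/w_g.png",im["image"]); np.save("w_g.npy",im,allow_pickle=True)
for k in ["gauge","dish"]:
    print(k,[(round(b["p"],2),np.round(b["box"])) for b in ctrl.boxes_of(k,im)[:2]])
plan((0.55,0.20,0.30),down(0))
E
```

```text
t: 2.3
tool_pos: [0.5299, -0.2709, 0.2711]
tool_rot: [3.141, 0.001, -0.001]
contact_force: [0.5, -0.3, -0.6]
opening: 0.0854
gauge [(0.93, array([374., 226., 144., 109.]))]
dish [(0.74, array([167.,  78., 180., 157.]))]
n 8 turn/row [-0.    0.   -0.01] world d [0.0206 0.4717 0.029 ]
[ 0.0025 -0.059  -0.0036]
[ 0.0025 -0.059  -0.0036]
[ 0.0025 -0.059  -0.0036]
[ 0.0025 -0.059  -0.0036]
[ 0.0025 -0.059  -0.0036]
[ 0.0025 -0.059  -0.0036]
[ 0.0026 -0.059  -0.0036]
[ 0.0026 -0.059  -0.0036]
```

View pics/w_g.png

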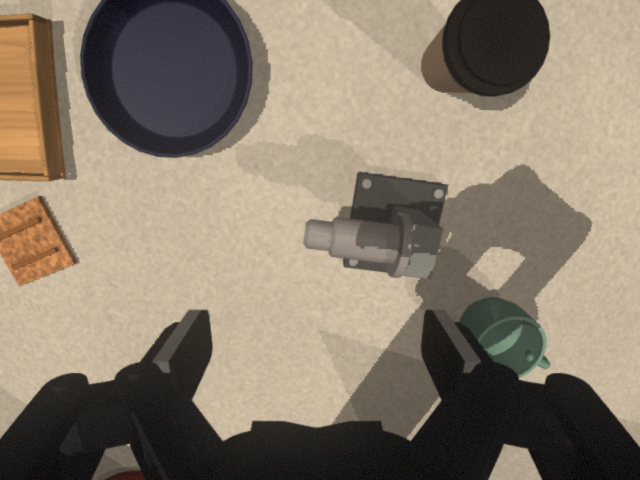

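The gauge shows at (374,226). The pin tip is at about (306,234) and the flange at about (400,245). The mug is close behind the gauge at (505,338). Next I'll look over the rack and cradle.

```bash
python3 -m jog '[1,0.0025,-0.059,-0.004,0,0,0, 1,0.0025,-0.059,-0.004,0,0,0, 1,0.0025,-0.059,-0.004,0,0,0, 1,0.0025,-0.059,-0.004,0,0,0, 1,0.0025,-0.059,-0.004,0,0,0, 1,0.0025,-0.059,-0.004,0,0,0, 1,0.0025,-0.059,-0.004,0,0,0, 1,0.0025,-0.059,-0.004,0,0,0, 1,0,0,0,0,0,0, 1,0,0,0,0,0,0]'
python3 - <<'E'
from h import *
im=wrist(); cv2.imwrite("pics/w_r.png",im["image"]); np.save("w_r.npy",im,allow_pickle=True)
for k in ["rack","cradle","shell_a","tray","dish"]:
    print(k,[(round(b["p"],2),np.round(b["box"])) for b in ctrl.boxes_of(k,im)[:4]])
E
```

```text
t: 3.7
tool_pos: [0.5503, 0.2003, 0.303]
tool_rot: [3.141, -0.002, -0.001]
contact_force: [0.6, -0.9, 0.0]
opening: 0.0851
rack [(0.69, array([244., 229., 106., 144.])), (0.37, array([583.,  96., 115., 163.]))]
cradle [(0.94, array([409., 252.,  83.,  88.]))]
shell_a [(0.96, array([247., 264.,  63.,  57.])), (0.93, array([275., 346.,  59.,  61.])), (0.71, array([197.,  90.,  63.,  74.])), (0.67, array([235., 207.,  69.,  56.]))]
tray [(0.92, array([ 52., 253., 100., 186.])), (0.9, array([411., 106., 171., 173.]))]
dish [(0.93, array([582.,  96., 114., 160.]))]
```

View pics/w_r.png

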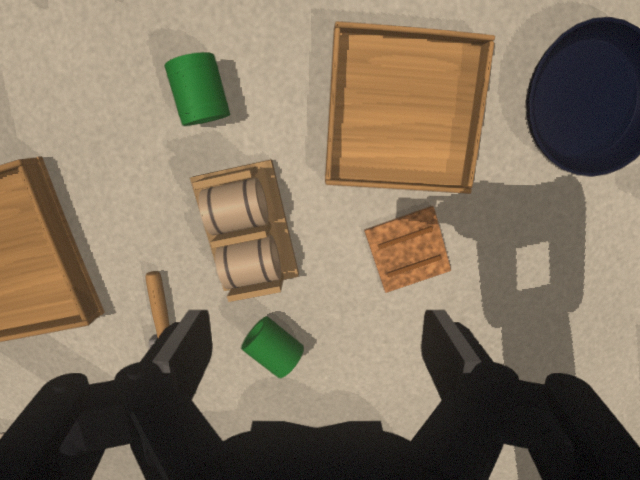

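```bash
cat > fit.py <<'E'
from h import *
from scipy.optimize import least_squares
def ld(f): return np.load(f,allow_pickle=True).item()
def tf(p,L):
    c,s=np.cos(p[2]),np.sin(p[2]); L=np.array(L,float)
    return np.c_[p[0]+c*L[:,0]-s*L[:,1],p[1]+s*L[:,0]+c*L[:,1],L[:,2]]
def fit(im,L,uv,p0):
    r=least_squares(lambda p:(proj(im,tf(p,L))-uv).ravel(),p0); return r.x,np.round(r.fun,1)
def poly(img,im,P,sc,off,col,closed=True):
    q=((proj(im,P)-off)*sc+sc/2).astype(int); cv2.polylines(img,[q.reshape(-1,1,2)],closed,col,1)
def crop(im,x0,y0,w,h,sc):
    return cv2.resize(im["image"][y0:y0+h,x0:x0+w],None,fx=sc,fy=sc,interpolation=cv2.INTER_CUBIC),np.array([x0,y0])
E
python3 - <<'E'
from fit import *
r=ld("w_r.npy"); g=ld("w_g.npy")
# cradle corners: image order TL,TR,BR,BL = (+x,+y),(+x,-y),(-x,-y),(-x,+y)
pc,e=fit(r,[(.045,.045,.008),(.045,-.045,.008),(-.045,-.045,.008),(-.045,.045,.008)],np.array([(366,229),(434,207),(450,268),(387,291)],float),[.48,.08,.2]); print("cradle",pc,e)
# rack: base corners seen: TR, BR at z=.012
w=.032;X=.0675+.004
pr,e=fit(r,[(.075,-.05,.012),(-.075,-.05,.012)],np.array([(275,160),(299,276)],float),[.5,.28,.2]); print("rack",pr,e)
pg,e=fit(g,[(0,.085,.085),(0,.060,.085)],np.array([(306,235),(332,237)],float),[.5,-.34,0.]); print("gauge",pg,e)
img,o=crop(r,170,145,290,160,2.75)
poly(img,r,tf(pc,[(.045,.045,.008),(.045,-.045,.008),(-.045,-.045,.008),(-.045,.045,.008)]),2.75,o,(255,0,0))
poly(img,r,tf(pr,[(.075,.05,.012),(.075,-.05,.012),(-.075,-.05,.012),(-.075,.05,.012)]),2.75,o,(255,0,0))
for xw in (-.0675,0,.0675):
  poly(img,r,tf(pr,[(xw-.004,.032,.058),(xw+.004,.032,.058),(xw+.004,-.032,.058),(xw-.004,-.032,.058)]),2.75,o,(0,255,0))
cv2.imwrite("pics/z1.png",img)
img,o=crop(g,290,160,170,130,4.6)
th=np.linspace(0,2*np.pi,40)
for rad,y in ((.014,.085),(.014,.060),(.019,.0575),(.019,0),(.031,0)):
  poly(img,g,tf(pg,np.c_[rad*np.cos(th),0*th+y,.085+rad*np.sin(th)]),4.6,o,(0,255,0))
for x in (.014,-.014): poly(img,g,tf(pg,[(x,.085,.085),(x,.06,.085)]),4.6,o,(0,0,255),False)
for x in (.019,-.019): poly(img,g,tf(pg,[(x,.0,.085),(x,.0575,.085)]),4.6,o,(0,0,255),False)
cv2.imwrite("pics/z2.png",img)
E
```

```text
cradle [0.48332458 0.08396247 0.34955157] [-1.3  0.2  0.7 -2.2  2.   1.6 -1.4  0.8]
rack [0.5130441  0.28548916 0.1756783 ] [-0.2 -1.1  0.2  1.3]
gauge [ 0.50657367 -0.34463748 -0.07918811] [-0.4 -0.   0.4  0. ]
```

View pics/z1.png

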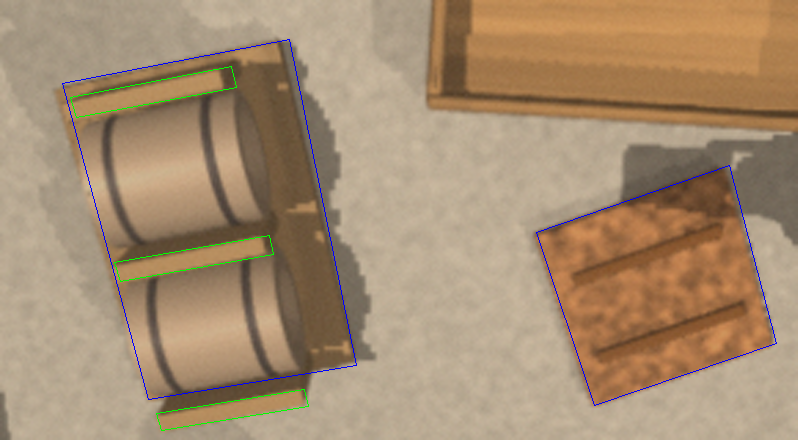

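View pics/z2.png

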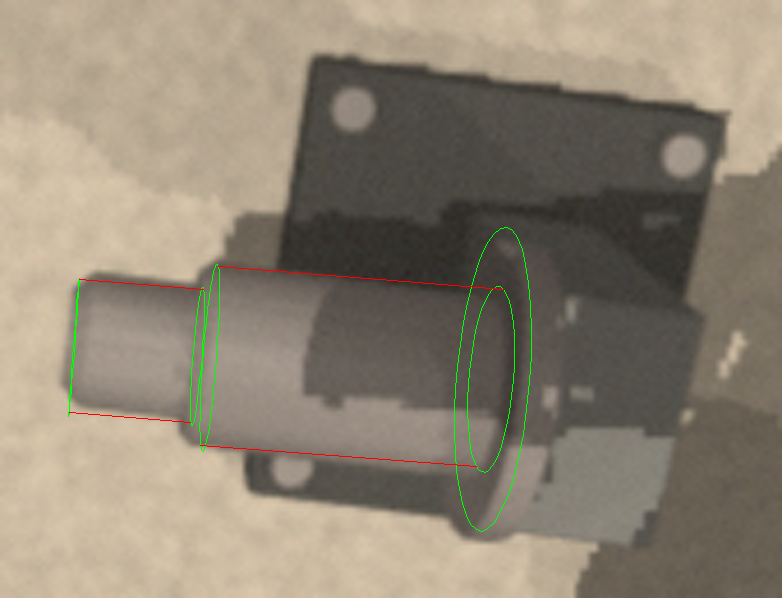

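The overlays fit well. I'll refine the gauge yaw and pin line, locate the tray and dish, and find where the shell sits along its lane.

Run:
```python
from fit import *
r=ld("w_r.npy"); g=ld("w_g.npy")
pr=[.5130,.2855,.1757]
f=tf(pr,[(-.03375,0,.066),(-.03375,.032,.066),(-.03375,-.032,.066)])
print("lane_front top px",np.round(proj(r,f),1),"world",f[0]," lines midpoint seen (244.5,261) ->",at(r,(244.5,261),.066))
print("brush handle",at(r,(153,272),.02),at(r,(160,330),.02))
pt,e=fit(r,[(.085,.085,.03),(.085,-.085,.03),(-.085,-.085,.03),(-.085,.085,.03)],np.array([(333,23),(494,36),(472,192),(327,185)],float),[.65,.1,0.]);print("tray",pt,e)
# dish: rim circle r .088 z .03 in g, box edges
bx=[167,78,180,157]; print("dish",at(g,(166.5,68),.03), at(g,(81,68),.03),at(g,(252,68),.03),at(g,(167,157),.03))
# base corners of gauge
k=lambda u,v:(u/4.6+290-.5+.1,v/4.6+160-.5+.1)
uv=np.array([k(316,56),k(727,113),k(247,488)])
def res(p): # x,y(centre),yaw
    return (proj(g,tf(p,[(.055,.05,.012),(.055,-.05,.012),(-.055,.05,.012)]))-uv).ravel()
s=least_squares(res,[.5,-.34,-.05]);print("gauge base",s.x,np.round(s.fun,1))
gray=cv2.cvtColor(g["image"],cv2.COLOR_BGR2GRAY)
for u in (311,318,326,340,350): print(u,gray[208:222,u],gray[244:266,u])
p=[.5066,-.3446,-.079]
for y in (.08,.07,.05,.04):
    c=np.array([.5066,-.3446+y,.085]); print(y,np.round(proj(g,tf(p,[(0,y,.085),(.95*(.014 if y>.06 else .019),y,.085-.31*(.014 if y>.06 else .019)),(-.95*(.014 if y>.06 else .019),y,.085+.31*(.014 if y>.06 else .019))])),1).tolist())
```

```text
lane_front top px [[245.8 269.3]
 [218.1 273.9]
 [273.9 264.6]] world [0.4797696  0.27960059 0.066     ]  lines midpoint seen (244.5,261) -> [0.48958596 0.28044433 0.066     ]
brush handle [0.45793365 0.4078655  0.02      ] [0.37461072 0.41042133 0.02      ]
tray [ 0.64703016  0.10249508 -0.0417323 ] [ 0.2 -0.8  0.9 -2.1  0.5  1.7 -1.6  1.9]
dish [ 0.66780812 -0.12299797  0.03      ] [ 0.67153834 -0.03442392  0.03      ] [ 0.66596708 -0.20739582  0.03      ] [ 0.58166001 -0.1151226   0.03      ]
gauge base [ 0.50302242 -0.35786984 -0.12899926] [ 0.1 -0.2 -0.  -0.1 -0.1  0.3]
311 [191 190 190 190 191 193 193 193 190 188 177 124 103 105] [139 130 128 122 126 172 190 190 195 192 191 186 186 186 188 187 186 185
 185 188 187 189]
318 [185 186 186 187 187 187 192 191 189 187 183 165 119  94] [145 141 136 129 126 128 178 195 195 197 195 190 190 183 186 188 186 192
 192 191 190 188]
326 [194 191 191 189 184 187 189 187 187 186 187 186 170 117] [148 145 143 135 128 122 132 177 190 190 189 185 185 190 188 192 190 191
 198 198 197 190]
340 [156 156 145 118 102 100 100 104 102  92  91  97 101 107] [145 146 142 144 142 141 137 140 138 134 130 123 114 119 160 168 172 181
 184 187 195 193]
350 [95 93 90 85 87 84 80 79 69 66 67 81 93 99] [149 145 148 144 142 143 141 142 142 138 135 128 127 117 111 127 145 149
 150 151 132 103]
0.08 [[310.9, 235.4], [312.1, 220.4], [309.8, 250.4]]
0.07 [[321.6, 236.2], [322.8, 221.2], [320.5, 251.2]]
0.05 [[343.0, 237.8], [344.5, 217.6], [341.5, 258.2]]
0.04 [[353.7, 238.7], [355.2, 218.4], [352.2, 259.0]]
```

Run:
```python
from fit import *
g=ld("w_g.npy")
a=at(g,(318.5,234.6),.085); t=at(g,(305.3,232.9),.085); print("pin pts",a,t)
d=np.array([np.sin(.13),np.cos(.13)]); print("stop est", t[:2]-.085*d, "base-based axis x at tip", .503+ (t[1]+.3579)*np.tan(.13))
plan((.480,.2795,.10),down(10.07),5)
```

```text
pin pts [ 0.51366591 -0.27188461  0.085     ] [ 0.51529508 -0.25963059  0.085     ]
stop est [ 0.50427617 -0.34391335] base-based axis x at tip 0.5158474793408281
n 5 turn/row [ 0.    0.   -2.04] world d [-0.0704  0.0794 -0.2033]
[-0.0141 -0.0159  0.0407]
[-0.0135 -0.0164  0.0407]
[-0.013  -0.0168  0.0407]
[-0.0123 -0.0173  0.0407]
[-0.0117 -0.0177  0.0407]
```

```bash
python3 -m jog '[1,-0.014,-0.016,0.041,0,0,-2, 1,-0.0135,-0.0165,0.041,0,0,-2, 1,-0.013,-0.017,0.041,0,0,-2, 1,-0.012,-0.0175,0.04,0,0,-2, 1,-0.012,-0.0175,0.04,0,0,-2.2, 1,0,0,0,0,0,0]' 40
python3 - <<'E'
from h import *
plan((.480,.2795,.028),down(10.07),3)
im=wrist(); cv2.imwrite("pics/w3.png",im["image"])
E
```

```text
t: 4.75
tool_pos: [0.4766, 0.2801, 0.0964]
tool_rot: [3.126, 0.28, -0.012]
contact_force: [0.6, -0.0, 0.5]
opening: 0.0855
n 3 turn/row [0.04 0.15 0.06] world d [ 0.0034 -0.0006 -0.0684]
[0.0013 0.0004 0.0228]
[0.0012 0.0004 0.0228]
[0.0011 0.0004 0.0228]
```

View pics/w3.png

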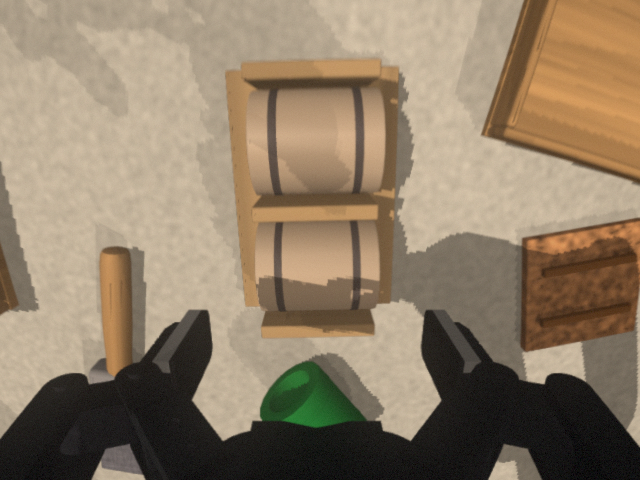

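Run:
```python
from fit import *
im=wrist()
pr=[.5130,.2855,.1757]
for xw in (-.0675,0): print(np.round(proj(im,tf(pr,[(xw+.004,.032,.058),(xw+.004,-.032,.058),(xw-.004,-.032,.058),(xw-.004,.032,.058)])),1).tolist())
```

```text
[[263.0, 326.5], [376.0, 326.6], [375.2, 338.9], [263.6, 338.7]]
[[257.3, 209.1], [383.0, 209.4], [382.1, 224.7], [258.0, 224.4]]
```

Rack overlay and picture agree to within about 2 mm, and the jaws straddle the front shell evenly. Going down to grip it.

```bash
python3 -m jog '[1,0.0017,0.0004,0.0228,0,0.15,0, 1,0.0017,0.0004,0.0228,0,0.15,0, 1,0.001,0.0004,0.022,0,0.15,0, 1,0,0,0,0,0,0]' && python3 -m jog '[0.7,0,0,0,0,0,0, 0.6,0,0,0,0,0,0, 0.5,0,0,0,0,0,0, 0.5,0,0,0,0,0,0, 0.5,0,0,0,0,0,0, 0.5,0,0,0,0,0,0]' 40
```

```text
t: 5.35
tool_pos: [0.4858, 0.2801, 0.0336]
tool_rot: [-3.129, -0.276, -0.013]
contact_force: [-0.6, -0.8, 0.6]
opening: 0.0853
t: 6.1
tool_pos: [0.4871, 0.2814, 0.0356]
tool_rot: [-3.127, -0.279, -0.021]
contact_force: [1.8, -0.9, 6.3]
opening: 0.0631
```

```bash
python3 -m jog '[0.5,0,0,-0.005,0,0,0, 0.5,0,0,-0.02,0,0,0, 0.5,0,0,-0.04,0,0,0, 0.5,0,0,-0.04,0,0,0, 0.5,0,0,0,0,0,0, 0.5,0,0,0,0,0,0]'
python3 - <<'E'
from h import *
im=wrist(); cv2.imwrite("pics/w4.png",im["image"][:, 120:520])
plan((.4833+.0045,.084+.0016,.11),down(20.03))
E
```

```text
t: 6.85
tool_pos: [0.4828, 0.2803, 0.1368]
tool_rot: [-3.129, -0.279, -0.009]
contact_force: [-0.2, -0.2, -2.8]
opening: 0.0631
n 4 turn/row [ 0.02 -0.06 -2.46] world d [ 0.0054 -0.1945 -0.0258]
[-0.0073  0.0481  0.0065]
[-0.0094  0.0477  0.0065]
[-0.0114  0.0473  0.0065]
[-0.0134  0.0468  0.0065]
```

View pics/w4.png

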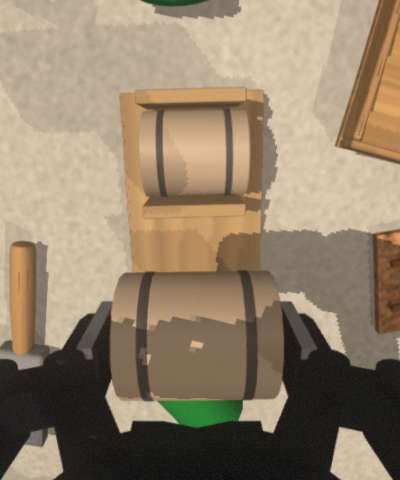

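The shell is held level, with the other shell still in the back lane. Its axis is about 5.5 mm to tool −x. On to the cradle.

```bash
python3 -m jog '[0.5,-0.007,0.048,0.007,0,0,-2.46, 0.5,-0.009,0.048,0.007,0,0,-2.46, 0.5,-0.011,0.047,0.006,0,0,-2.46, 0.5,-0.013,0.047,0.006,0,0,-2.46, 0.5,0,0,0,0,0,0, 0.5,0,0,0,0,0,0]'
python3 - <<'E'
from h import *
plan((.4885,.0859,.045),down(20.03),3)
E
```

```text
t: 7.65
tool_pos: [0.4898, 0.0866, 0.1101]
tool_rot: [-3.093, -0.545, -0.008]
contact_force: [0.2, 0.9, -1.6]
opening: 0.0628
n 3 turn/row [-0.   -0.1  -0.01] world d [-0.0013 -0.0007 -0.0651]
[-0.0006  0.0001  0.0217]
[-0.0006  0.0001  0.0217]
[-0.0005  0.0001  0.0217]
```

```bash
python3 -m jog '[0.5,-0.0005,0,0.0217,0,0,0, 0.5,-0.0005,0,0.0217,0,0,0, 0.5,-0.0005,0,0.0217,0,0,0, 0.5,0,0,0,0,0,0, 0.5,0,0,0,0,0,0]'; python3 -m jog '[0.5,0,0,0.005,0,0,0, 0.5,0,0,0.003,0,0,0, 0.5,0,0,0.002,0,0,0, 0.5,0,0,0,0,0,0]'
```

```text
t: 8.28
tool_pos: [0.4903, 0.0868, 0.047]
tool_rot: [-3.093, -0.548, -0.013]
contact_force: [0.4, -0.6, -2.0]
opening: 0.0633
t: 8.78
tool_pos: [0.4899, 0.0859, 0.0363]
tool_rot: [-3.094, -0.546, -0.012]
contact_force: [-0.2, -0.4, -2.7]
opening: 0.0633
```

```bash
python3 -m jog '[0.5,-0.001,0,0.002,0,0,0, 0.5,0,0,0.001,0,0,0, 0.5,0,0,0,0,0,0]'; python3 -m jog '[0.5,0,0,0.001,0,0,0, 0.5,0,0,0.0005,0,0,0, 0.5,0,0,0,0,0,0]'; python3 -m jog '[0.5,0,0,0.001,0,0,0, 0.5,0,0,0,0,0,0]'
```

```text
t: 9.15
tool_pos: [0.489, 0.0856, 0.0333]
tool_rot: [-3.094, -0.546, -0.012]
contact_force: [-0.6, -0.5, -1.9]
opening: 0.0627
t: 9.52
tool_pos: [0.4891, 0.0856, 0.032]
tool_rot: [-3.094, -0.546, -0.012]
contact_force: [0.1, 0.8, -1.2]
opening: 0.0634
t: 9.78
tool_pos: [0.4895, 0.0857, 0.0318]
tool_rot: [-3.093, -0.546, -0.013]
contact_force: [-1.7, -0.7, 5.1]
opening: 0.0631
```

Contact at 5 N, so the shell rests in the cradle. Release, rise, and turn 90° for the cross grip.

```bash
python3 -m jog '[1,0,0,0,0,0,0, 1,0,0,0,0,0,0, 1,0,0,0,0,0,0, 1,0,0,0,0,0,0, 1,0,0,-0.03,0,0,0, 1,0,0,-0.04,0,0,0, 1,0,0,-0.04,0,0,0, 1,0,0,0,0,0,0]'
python3 - <<'E'
from fit import *
im=wrist(); cv2.imwrite("pics/w5.png",im["image"][:, 120:520])
pc=[.4833,.084,.3496]
print(np.round(proj(im,tf(pc,[(.0,.032,.062),(0,-.032,.062),(.027*.97,.032,.035-.0),(.027*.97,-.032,.035)]))-[120,0],1).tolist())
plan((.4833,.084,.135),down(110.03))
E
```

```text
t: 10.78
tool_pos: [0.491, 0.0856, 0.1452]
tool_rot: [3.092, 0.546, 0.025]
contact_force: [0.2, -0.7, -0.6]
opening: 0.0854
[[146.6, 267.5], [244.2, 267.4], [150.1, 219.5], [240.6, 219.4]]
n 9 turn/row [  0.07  -0.04 -10.  ] world d [-0.0061 -0.0015 -0.0076]
[-0.0007 -0.0001  0.0008]
[-0.0007 -0.0002  0.0008]
[-0.0006 -0.0003  0.0008]
[-0.0006 -0.0004  0.0008]
[-0.0005 -0.0005  0.0008]
[-0.0004 -0.0006  0.0008]
[-0.0003 -0.0006  0.0008]
[-0.0002 -0.0007  0.0008]
[-0.     -0.0007  0.0008]
```

View pics/w5.png

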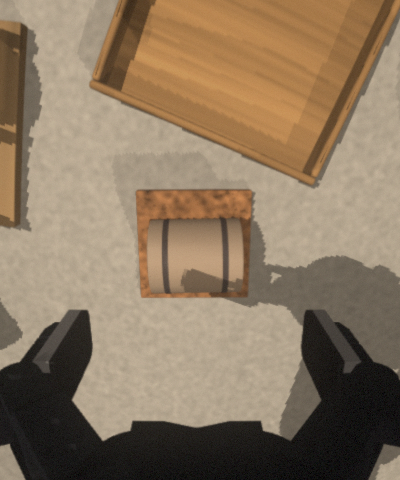

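```bash
python3 -m jog '[1,-0.0007,0,0.001,0,0,-10, 1,-0.0007,0,0.001,0,0,-10, 1,-0.0006,-0.0003,0.001,0,0,-10, 1,-0.0006,-0.0004,0.001,0,0,-10, 1,-0.0005,-0.0005,0.001,0,0,-10, 1,-0.0004,-0.0006,0.001,0,0,-10, 1,-0.0003,-0.0006,0.001,0,0,-10, 1,-0.0002,-0.0007,0.001,0,0,-10, 1,0,-0.0007,0.001,0,0,-10, 1,0,0,0,0,0,0]'
python3 - <<'E'
from h import *
plan((.4833,.0835,.075),down(110.03),3)
E
```

```text
t: 12.08
tool_pos: [0.481, 0.0836, 0.1298]
tool_rot: [1.802, 2.57, 0.006]
contact_force: [0.3, -0.1, -0.7]
opening: 0.0854
n 3 turn/row [ 0.09  0.   -0.04] world d [ 0.0023 -0.0001 -0.0548]
[-0.0003  0.0006  0.0183]
[-0.0003  0.0006  0.0183]
[-0.0003  0.0007  0.0183]
```

```bash
python3 -m jog '[1,-0.0003,0.0006,0.0183,0,0,0, 1,-0.0003,0.0006,0.0183,0,0,0, 1,-0.0003,0.0006,0.0183,0,0,0, 1,0,0,0.02,0,0,0, 1,0,0,0.02,0,0,0, 1,0,0,0.008,0,0,0, 1,0,0,0,0,0,0]'
python3 - <<'E'
from h import *
plan((.4833,.0835,.017),down(110.03),2)
E
```

```text
t: 12.95
tool_pos: [0.4843, 0.0836, 0.0279]
tool_rot: [1.799, 2.571, 0.007]
contact_force: [-0.3, 0.2, -0.2]
opening: 0.0853
n 2 turn/row [ 0.17  0.02 -0.  ] world d [-0.001  -0.0001 -0.0109]
[ 0.0001 -0.0005  0.0054]
[ 0.0001 -0.0005  0.0054]
```

```bash
python3 -m jog '[1,0,-0.0005,0.0055,0.17,0,0, 1,0,-0.0005,0.0055,0.17,0,0, 1,0,0,0,0,0,0, 0.7,0,0,0,0,0,0, 0.5,0,0,0,0,0,0, 0.4,0,0,0,0,0,0, 0.4,0,0,0,0,0,0, 0.4,0,0,0,0,0,0, 0.4,0,0,0,0,0,0, 0.4,0,0,0,0,0,0]' 40
```

```text
t: 14.2
tool_pos: [0.4833, 0.0829, 0.0184]
tool_rot: [1.801, 2.574, -0.003]
contact_force: [-5.0, -1.9, 5.6]
opening: 0.0534
```

Cross grip made: opening 53.4 mm on the 54 mm body. Lifting now and moving to in front of the pin.

```bash
python3 -m jog '[0.4,0,0,-0.01,0,0,0, 0.4,0,0,-0.04,0,0,0, 0.4,0,0,-0.05,0,0,0, 0.4,0,0,-0.03,0,0,0, 0.4,0,0,0,0,0,0]'
python3 - <<'E'
from h import *
plan((.5223,-.190,.145),down(82.55))
E
```

```text
t: 14.82
tool_pos: [0.4861, 0.0835, 0.1514]
tool_rot: [1.797, 2.567, 0.008]
contact_force: [0.2, 0.4, -2.4]
opening: 0.0531
n 5 turn/row [0.11 0.02 5.5 ] world d [ 0.0362 -0.2735 -0.0064]
[-0.0539 -0.012   0.0014]
[-0.0548 -0.0067  0.0014]
[-0.0551 -0.0015  0.0014]
[-0.055   0.0038  0.0013]
[-0.0544  0.0091  0.0013]
```

```bash
python3 -m jog '[0.4,-0.054,-0.012,0.0013,0,0,5.5, 0.4,-0.055,-0.007,0.0013,0,0,5.5, 0.4,-0.055,-0.0015,0.0013,0,0,5.5, 0.4,-0.055,0.004,0.0013,0,0,5.5, 0.4,-0.054,0.009,0.0013,0,0,5.5, 0.4,0,0,0,0,0,0, 0.4,0,0,0,0,0,0]'
python3 - <<'E'
from h import *
im=wrist(); cv2.imwrite("pics/w6.png",im["image"])
plan((.5223,-.2082,.0684),down(82.55),4)
o=ctrl.get_obs(); print(R.from_rotvec(o["tool_rot"]).as_matrix().round(4))
E
```

```text
t: 15.7
tool_pos: [0.5187, -0.1892, 0.1395]
tool_rot: [-2.36, -2.071, -0.0]
contact_force: [-0.3, 0.3, -2.3]
opening: 0.0531
n 4 turn/row [-0.01 -0.01  0.01] world d [ 0.0033 -0.0195 -0.0715]
[-0.0047  0.0015  0.0179]
[-0.0047  0.0015  0.0179]
[-0.0047  0.0015  0.0179]
[-0.0047  0.0015  0.0179]
[[ 1.289e-01  9.917e-01 -3.000e-04]
 [ 9.917e-01 -1.289e-01  1.100e-03]
 [ 1.000e-03 -4.000e-04 -1.000e+00]]
```

View pics/w6.png

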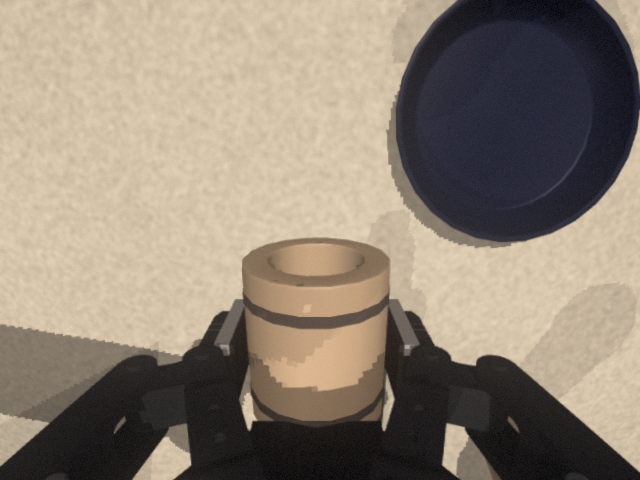

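The shell is held square. Bore to rim measures 94/146 px × 54 mm, about 35 mm, so it is probably the tight one. The trial on the pin decides it. Lowering to pin height.

```bash
python3 -m jog '[0.4,-0.004,0.0015,0.018,0,0,0, 0.4,-0.004,0.0015,0.018,0,0,0, 0.4,-0.004,0.0015,0.018,0,0,0, 0.4,-0.004,0.0015,0.0175,0,0,0, 0.4,0,0,0,0,0,0, 0.4,0,0,0,0,0,0]'
python3 - <<'E'
from h import *
plan((.5223,-.2082,.0684),down(82.55),1)
im=ctrl.get_image("scene"); 
cv2.imwrite("pics/s2.png",cv2.resize(im["image"][260:370,170:310],None,fx=5,fy=5,interpolation=cv2.INTER_CUBIC))
E
```

```text
t: 16.5
tool_pos: [0.5242, -0.2069, 0.0705]
tool_rot: [2.36, 2.07, 0.002]
contact_force: [0.4, -0.4, -2.3]
opening: 0.0527
n 1 turn/row [ 0.15  0.03 -0.03] world d [-0.0019 -0.0013 -0.0021]
[-0.0016 -0.0017  0.0021]
```

View pics/s2.png

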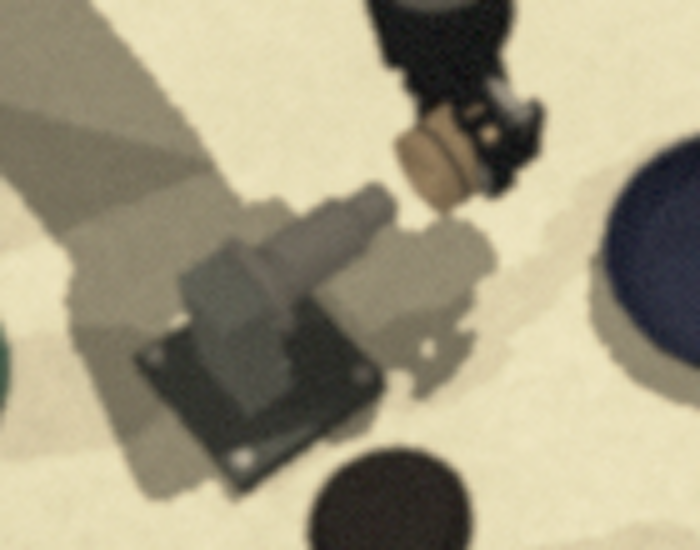

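Aligned with the pin (tip at about (375,195), shell rim at (425,165) in this crop). Making the small correction, then advancing in steps while watching the force.

```bash
python3 -m jog '[0.4,-0.004,-0.0018,0.002,0,0,0, 0.4,-0.006,0,0,0,0,0, 0.4,-0.006,0,0,0,0,0, 0.4,0,0,0,0,0,0, 0.4,0,0,0,0,0,0]'
python3 - <<'E'
from h import *
plan((.5204,-.2228,.0684),down(82.55),1)
E
python3 -m jog '[0.4,-0.004,0,0,0,0,0, 0.4,-0.004,0,0,0,0,0, 0.4,-0.003,0,0,0,0,0, 0.4,0,0,0,0,0,0]'
```

```text
t: 17.18
tool_pos: [0.52, -0.2224, 0.0682]
tool_rot: [2.36, 2.071, 0.002]
contact_force: [-0.1, -0.0, -1.9]
opening: 0.0534
n 1 turn/row [ 0.13  0.02 -0.03] world d [ 0.0004 -0.0004  0.0002]
[-0.0004  0.0005 -0.0002]
t: 17.68
tool_pos: [0.5186, -0.2335, 0.0682]
tool_rot: [2.36, 2.07, 0.002]
contact_force: [0.2, 0.1, -1.4]
opening: 0.0528
```

```bash
python3 -m jog '[0.4,-0.004,0,0,0,0,0, 0.4,-0.004,0,0,0,0,0, 0.4,-0.004,0,0,0,0,0, 0.4,0,0,0,0,0,0]'; python3 -m jog '[0.4,-0.003,0,0,0,0,0, 0.4,-0.002,0,0,0,0,0, 0.4,0,0,0,0,0,0]';python3 -m jog '[0.4,-0.002,0,0,0,0,0, 0.4,0,0,0,0,0,0]'
```

```text
t: 18.18
tool_pos: [0.517, -0.2455, 0.0683]
tool_rot: [2.36, 2.07, 0.002]
contact_force: [0.6, -0.3, -2.3]
opening: 0.0532
t: 18.55
tool_pos: [0.5164, -0.2502, 0.0683]
tool_rot: [2.36, 2.071, 0.002]
contact_force: [-0.1, 0.3, -1.8]
opening: 0.0531
t: 18.8
tool_pos: [0.5161, -0.2522, 0.0682]
tool_rot: [2.36, 2.071, 0.002]
contact_force: [-0.1, 0.2, -2.6]
opening: 0.0534
```

```bash
python3 -m jog '[0.4,-0.001,0,0,0,0,0, 0.4,-0.001,0,0,0,0,0, 0.4,0,0,0,0,0,0]';python3 -m jog '[0.4,-0.001,0,0,0,0,0, 0.4,0,0,0,0,0,0]';python3 -m jog '[0.4,-0.001,0,0,0,0,0, 0.4,0,0,0,0,0,0]';python3 -m jog '[0.4,-0.001,0,0,0,0,0, 0.4,0,0,0,0,0,0]'
```

```text
t: 19.18
tool_pos: [0.5158, -0.2539, 0.0682]
tool_rot: [2.36, 2.071, 0.002]
contact_force: [0.6, 1.0, -2.0]
opening: 0.0533
t: 19.42
tool_pos: [0.5158, -0.2542, 0.0681]
tool_rot: [2.361, 2.072, 0.004]
contact_force: [-0.1, 4.9, -0.6]
opening: 0.053
t: 19.68
tool_pos: [0.5157, -0.2542, 0.068]
tool_rot: [-2.361, -2.071, -0.005]
contact_force: [0.4, 8.5, 0.6]
opening: 0.0534
t: 19.92
tool_pos: [0.5157, -0.2543, 0.068]
tool_rot: [-2.36, -2.071, -0.007]
contact_force: [0.0, 11.1, 1.4]
opening: 0.0532
```

It stopped without forcing: the centre is about 90 mm from the flange and force built up to 11 N. That means it stopped at the step, a tight shell, consistent with the 35 mm bore. It goes in the round dish. Backing off straight.

```bash
python3 -m jog '[0.4,0.005,0,0,0,0,0, 0.4,0.01,0,0,0,0,0, 0.4,0.015,0,0,0,0,0, 0.4,0.02,0,0,0,0,0, 0.4,0.015,0,0,0,0,0, 0.4,0,0,-0.03,0,0,0, 0.4,0,0,-0.04,0,0,0, 0.4,0,0,0,0,0,0, 0.4,0,0,0,0,0,0]'
python3 - <<'E'
from h import *
plan((.669,-.121,.12),None)
E
```

```text
t: 21.05
tool_pos: [0.5233, -0.1918, 0.1372]
tool_rot: [2.36, 2.072, 0.001]
contact_force: [0.4, -0.4, -2.8]
opening: 0.0531
n 3 turn/row [0. 0. 0.] world d [ 0.1457  0.0708 -0.0172]
[0.0297 0.0451 0.0058]
[0.0297 0.0451 0.0058]
[0.0297 0.0451 0.0058]
```

```bash
python3 -m jog '[0.4,0.03,0.045,0.005,0,0,0, 0.4,0.03,0.045,0.005,0,0,0, 0.4,0.03,0.045,0.005,0,0,0, 0.4,0,0,0,0,0,0, 0.4,0,0,0,0,0,0]'
python3 - <<'E'
from h import *
im=ctrl.get_image("top"); o=ctrl.get_obs()
b=ctrl.boxes_of("dish",im); print([(x["p"],np.round(x["box"])) for x in b[:1]])
P=[(.669+.088*np.cos(a),-.121+.088*np.sin(a),.03) for a in np.linspace(0,6.28,60)]
q=proj(im,P); print("predicted box",q.min(0),q.max(0))
plan((.669,-.121,.035),down(82.55),4)
E
```

```text
t: 21.68
tool_pos: [0.6679, -0.1204, 0.1208]
tool_rot: [-2.36, -2.072, 0.002]
contact_force: [-0.5, 0.7, -1.6]
opening: 0.0537
[(0.78, array([370., 184.,  26.,  51.]))]
predicted box [357.2492785  154.89839411] [420.70900356 216.70436741]
n 4 turn/row [ 0.    0.   -0.02] world d [ 0.001   0.0002 -0.0874]
[0.0001 0.0002 0.0218]
[0.0001 0.0002 0.0218]
[0.0001 0.0002 0.0218]
[0.0001 0.0002 0.0218]
```

```bash
python3 -m jog '[0.4,0,0,0.025,0,0,0, 0.4,0,0,0.025,0,0,0, 0.4,0,0,0.025,0,0,0, 0.4,0,0,0.014,0,0,0, 0.4,0,0,0.008,0,0,0, 0.4,0,0,0,0,0,0, 0.4,0,0,0,0,0,0]'; python3 -m jog '[0.4,0,0,0.003,0,0,0, 0.4,0,0,0.002,0,0,0, 0.4,0,0,0,0,0,0]'
```

```text
t: 22.65
tool_pos: [0.6704, -0.1212, 0.0278]
tool_rot: [2.359, 2.07, 0.004]
contact_force: [0.2, 0.5, -1.2]
opening: 0.0538
t: 23.02
tool_pos: [0.6694, -0.1208, 0.0212]
tool_rot: [2.36, 2.071, 0.002]
contact_force: [-0.5, -0.9, -1.6]
opening: 0.053
```

```bash
python3 -m jog '[0.4,0,0,0.002,0,0,0, 0.4,0,0,0.0015,0,0,0, 0.4,0,0,0,0,0,0]'; python3 -m jog '[0.4,0,0,0.001,0,0,0, 0.4,0,0,0,0,0,0]'; python3 -m jog '[0.4,0,0,0.001,0,0,0, 0.4,0,0,0,0,0,0]'
```

```text
t: 23.4
tool_pos: [0.6694, -0.1208, 0.0177]
tool_rot: [2.36, 2.071, 0.001]
contact_force: [0.3, -0.0, -1.7]
opening: 0.0532
t: 23.65
tool_pos: [0.6695, -0.1209, 0.0169]
tool_rot: [2.36, 2.071, 0.002]
contact_force: [-0.0, 0.0, -1.6]
opening: 0.0526
t: 23.9
tool_pos: [0.6695, -0.1209, 0.0159]
tool_rot: [2.36, 2.071, 0.002]
contact_force: [-0.1, 0.5, -1.2]
opening: 0.0529
```

```bash
python3 -m jog '[0.4,0,0,0.001,0,0,0, 0.4,0,0,0,0,0,0]'; python3 -m jog '[0.4,0,0,0.0005,0,0,0, 0.4,0,0,0,0,0,0]'
```

```text
t: 24.15
tool_pos: [0.6697, -0.121, 0.0154]
tool_rot: [2.36, 2.071, 0.002]
contact_force: [-1.8, 0.1, 1.6]
opening: 0.0531
t: 24.4
tool_pos: [0.6697, -0.121, 0.0154]
tool_rot: [2.36, 2.071, 0.002]
contact_force: [-3.8, 1.1, 6.1]
opening: 0.0531
```

The shell is on the dish floor. Opening a little, then rising.

```bash
python3 -m jog '[0.66,0,0,0,0,0,0, 0.72,0,0,0,0,0,0, 0.82,0,0,0,0,0,0, 0.82,0,0,0,0,0,0, 0.82,0,0,0,0,0,0, 0.82,0,0,-0.01,0,0,0, 0.82,0,0,-0.03,0,0,0, 0.82,0,0,-0.06,0,0,0, 0.82,0,0,-0.06,0,0,0, 0.82,0,0,0,0,0,0]' && python3 -m jog '[1,0.05,0,-0.02,0,0,0, 1,0.05,0,0,0,0,0, 1,0,0,0,0,0,0]'
python3 - <<'E'
from h import *
im=wrist(); cv2.imwrite("pics/w7.png",im["image"])
t=ctrl.get_image("top")
for k in ("shell_a","dish"): print([(round(x["p"],2),np.round(x["box"]).tolist()) for x in ctrl.boxes_of(k,t)[:5]])
E
```

```text
t: 25.65
tool_pos: [0.6734, -0.122, 0.1841]
tool_rot: [2.35, 2.063, 0.014]
contact_force: [0.6, 0.3, 0.1]
opening: 0.07
t: 26.02
tool_pos: [0.6822, -0.0184, 0.1946]
tool_rot: [2.356, 2.076, 0.003]
contact_force: [-0.2, -0.3, -0.3]
opening: 0.0851
[(0.8, [227.0, 182.0, 27.0, 32.0]), (0.75, [248.0, 296.0, 26.0, 28.0])]
[(0.9, [401.0, 186.0, 38.0, 63.0])]
```

View pics/w7.png

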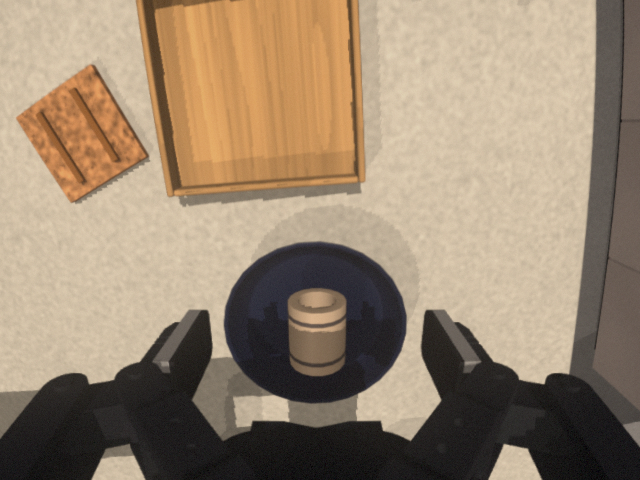

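The shell lies at rest in the middle of the dish at (317,332), and the gripper is clear of it. Handing in.

```bash
python3 -c "
from station import ctrl
print(ctrl.finish_job())"
```

```text
the job is handed in; nothing more can be done
None
```

I tried the front-lane shell on the pin; it stopped at the step, so I set it down in the round dish and handed the job in at about 26 s of the 54 s.

- **Handling:** I lifted it by its end faces, laid it in the cradle, let go and took a new hold across its body.
- **Gauge trial:** It slid over the thin part of the pin with no force. It then stopped with its centre about 90 mm from the flange, where 91 mm is expected for a tight shell, and I pushed to no more than about 11 N. The bore measured about 35 mm in the wrist picture, which agrees.
- **Placing:** I lowered it until it touched the dish floor, at about 6 N, before opening the fingers.
- **Last checks:** The final wrist picture shows the shell lying in the middle of the dish, with the gripper empty and clear.
- **Check that disagreed:** The network did not report the shell in the dish in the last top view, where the arm hid part of the dish. It did not report the back-lane shell either. I last saw that one in its lane after lifting the front shell, and made no move towards it afterwards.
- **Not rechecked:** I did not look again at the mug, the travel cup or the brush at the end. No move went near them, and no unexpected contact force showed up.

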